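# Change over the pop-up socket pillars on the science bench

### The arm

A 6-joint arm with a two-finger parallel gripper is mounted at the origin on the work surface. World frame = base frame: x ahead of the robot, y to its left, z up, the work surface at z = 0. Lengths are in m, angles in rad, forces in N, time in s.
With the tool pointing down it reaches from about 0.35 to 0.775 m from the base axis. Payload 7.3 kg.
Tool frame: the origin (TCP) lies at the very end of the fingers, on their centre line; the grasp point (between the pads) lies 19 mm behind it; z points along the fingers, y is the line along which they close (so a half turn about z gives the same grasp; the last joint's range is limited). The gripper opens to 92 mm and grips with 3 to 60 N. Pads are 19 mm wide; open, the fingers measure 130 mm over their backs; the gripper's body (75 mm by 190 mm) begins 47 mm behind the grasp point.
Start: joints at [1.028, 0.342, 1.524, -0, 1.275, -0.146], TCP at [0.203, 0.484, 0.195] pointing down, gripper open.
Joint ranges: [-2.53, 2.53], [-0.77, 2.02], [0.04, 2.7], [-1, 4.14], [0.28, 2.66], [-3.11, 3.11]. Speed limits (rad/s): [2.57, 2.57, 3.14, 3.14, 3.14, 3.14].

### API

Orientations are given as [roll, pitch, yaw] about the fixed x, y, z axes, in that order (R = Rz(yaw) Ry(pitch) Rx(roll)).
In Python, from plant import r gives the robot as it stands.
- The arm moves only by the tool jog_arm, never from a script. Its argument "targets" is a list of rows, each an object of numbers: "ax", "ay", "az": the turn, a rotation vector about the tool's x, y, z in degrees; "x", "y", "z": the shift along the tool's x, y, z in cm; "grip": the closure, from 0 (fully open) to 1 (shut). In form: [{"ax": .., "ay": .., "az": .., "x": .., "y": .., "z": .., "grip": ..}, ...]. A call has 1 to 8 rows; each row is the pose to reach, as a shift and turn from the pose commanded when the call began, along the tool's axes at that moment; what a row does not reach only later rows make up. A row lasts 1/10 s, in which the tool goes at most 50 mm and 8.59 degrees, less where a joint would pass 70% of its speed; a pose out of reach is approached as far as the arm can. A call with a gripper value outside its range is refused whole. The fingers move at their own pace and stop on an object; "squeeze" is the grip in N (left out, the last holds). Time passes only in rows, so rows that repeat a pose let the fingers close. It gives the time, the measured TCP pose, the force, the opening and the grip force at its end, in the units of the state.
- r.sense(): the state, without advancing time (a new reading comes with each control period).
- r.camera(name): name is "side" or "top"; returns a dict with "pixels" (400x640x3 uint8, red, green, blue), "depth" (400x640 float32, m along the optical axis (not along the pixel's ray), 0 where there is no reading), "mtx" (3x3 intrinsics, pixels), "xyz" and "orientation" of the camera in the world. Camera axes: x right, y up, looking along -z (the intrinsics and any distortion apply to the point x, -y, -z); pixel columns grow to the right and rows downward; lengths in m; the calibration is good to about 2 mm. A picture is of the moment at which its call begins.
- r.finish_job(): hands the job in; it is judged then, once.
The state is a dict: "t": time; "joints": joint angles; "qd": joint speeds; "joint_torque": joint torques, N m; "tcp_pos": TCP position; "ee_rot": TCP orientation; "wrist_force": force on the tool from outside, world axes, zero at the start; "torque": the same for the moment, N m; "finger_gap": finger opening in m; "grip_force": force on a finger pad.
Only numpy, scipy, OpenCV 4.12 (cv2) and the standard library are available. Lean on these libraries where they do the work, as an engineer would, in place of code of your own. Each camera call takes 0.05 s, during which the arm holds its last target. There are 200 camera calls.

### The job

This group is finished with the square pop-up socket pillar, which stands up out of the bench, and the next experiment needs the round one, which is latched down. Press the cap of the round pillar to release it so that it rises to its full height, and press the square pillar down until it latches and stays down. Do not knock or shift the open glass jar that stands between them.

Things in the scene. Friction and masses are not known exactly. Their poses are not given: they have to be found in the camera images.
- round_cap (a point): Centre of the top of the round pillar's cap, z up: aluminium disc 80 mm across, 10 mm thick, on a white socket column 68 mm across, in a steel flange 108 mm across, 4 mm high. Slides only up and down; pressing anywhere on the cap will do. Cap top above the bench: 14 mm latched (as it starts), 104 mm raised, 5 mm at the stop. (The flat grey 72 mm cover is only a cable port.)
- square_cap (a point): Centre of the square pillar's cap top: 80 x 80 mm, flange 108 mm square, otherwise as the round one; starts raised (104 mm). Both latches: press to the rigid stop (5 mm; 6.5 mm or lower will do) and let go: a latched pillar is freed and rises by itself in about 0.5 s, pushing up on a finger still there; a raised one stays latched at 14 mm. A shallower press changes nothing. Spring 3 to 6 N.
- jar: Open glass jar, empty, 72 mm across and 90 mm high, 0.22 kg, standing loose on the bench between the pillars. Origin at the centre of its underside, z up.

How it is judged:
At the end, for the whole second after the job is handed in: The round pillar's cap stands more than 94 mm above the bench top and the square pillar's cap less than 24 mm, both staying so by themselves; the glass jar stands upright within 30 mm of where it was (height (world z) of round_cap above 0.094 m and height (world z) of square_cap below 0.024 m and distance of jar from where it was at the start of the episode below 0.03 m and angle between jar's own z axis and vertical below 0.3 rad); the robot touches nothing.
It fails at once if the glass jar is tipped over or shifted by more than 30 mm (distance of jar from where it was at the start of the episode above 0.03 m or angle between jar's own z axis and vertical above 0.3 rad).
It also fails if it takes over 38 s, if anything falls off the work surface, if the arm or the gripper's body presses on something with over 40 N, if the wrist force passes 120 N, or if a joint passes its speed limit or range.

## Working session

There is one attempt and no reset: what is moved stays moved. The work goes in short steps, Python scripts to look and compute and a tool call to move; the robot and the scene stay as the last step left them, time stands still between calls to the robot, and variables do not carry over. Pictures are saved under pics/ and viewed, at most 10 in all, crops included, and the job is handed in when it is done.

Besides the shell and the picture viewer there is one more tool, called after "Emit:" in YAML: its name, and indented under it one key for each argument. jog_arm: Moves the arm, as the interface text tells. Its arguments: {"type":"object","properties":{"targets":{"type":"array"},"squeeze":{"type":"number"}},"required":["targets"]}

```bash
mkdir -p pics; ls
python3 - <<'E'
from plant import r
import cv2,numpy as np,pickle
d={n:r.camera(n) for n in("top","side")}
pickle.dump(d,open("c.pkl","wb"))
for n in d:
    c=d[n];cv2.imwrite(f"pics/{n}0.png",c["pixels"][:,:,::-1]);print(n,c["mtx"],c["xyz"],c["orientation"],[k for k in c])
s=r.sense();print(s["t"],s["tcp_pos"],s["ee_rot"],s["wrist_force"],s["finger_gap"])
E
```

```text
pics
top [[426.6200924    0.         320.41338789]
 [  0.         426.6200924  204.01357777]
 [  0.           0.           1.        ]] [ 0.4695403  -0.01331788  0.90988801] [ 0.05599978  0.03100012 -1.59794563] ['pixels', 'depth', 'mtx', 'xyz', 'orientation']
side [[362.98437828   0.         325.1165076 ]
 [  0.         362.98437828 197.69791971]
 [  0.           0.           1.        ]] [ 0.36566091 -0.52698146  0.75103064] [ 0.6864607   0.00503814 -0.31831554] ['pixels', 'depth', 'mtx', 'xyz', 'orientation']
0.1 [0.20268594 0.48388093 0.19464155] [-3.14029277e+00 -1.60489230e-04  2.74479382e+00] [ 0.07636428 -0.29465762 -0.53589047] 0.09167883135038943
```

View pics/top0.png

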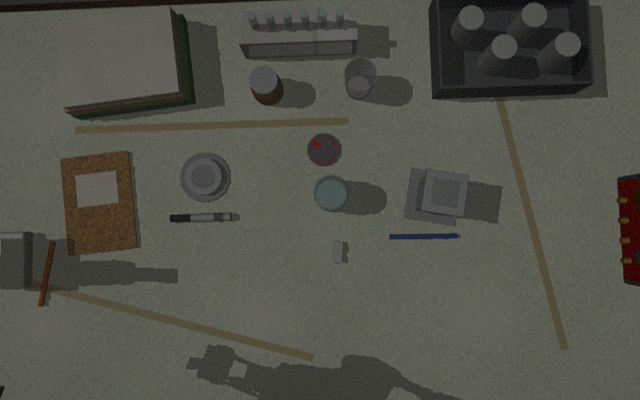

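View pics/side0.png

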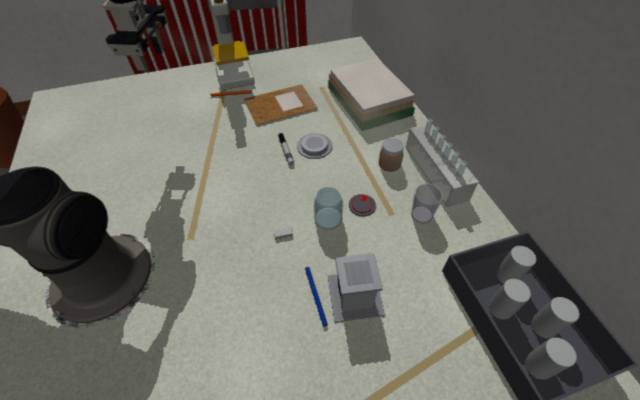

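The top view shows the round pillar at about (205,177), its flange about 50 px (107 mm) across. The jar is at (331,193) and the raised square pillar's cap at (445,192). The side view agrees, with the round pillar at (315,145), the jar at (328,208) and the square cap at (358,272). The dark disc at top (323,150) is the cover.

```bash
cat > h.py <<'E'
import numpy as np
from scipy.spatial.transform import Rotation as R
def ray(c,u,v):
    p=np.linalg.inv(c["mtx"])@[u,v,1]
    return np.array(c["xyz"]),R.from_euler("xyz",c["orientation"]).as_matrix()@(p*[1,-1,-1])
def plane(c,u,v,z):
    o,d=ray(c,u,v);return o+d*(z-o[2])/d[2]
def dep(c,u,v):
    o,d=ray(c,u,v);return o+d*np.median(c["depth"][int(v)-1:int(v)+2,int(u)-1:int(u)+2])
E
python3 - <<'E'
import pickle,cv2;from h import *
d=pickle.load(open("c.pkl","rb"));np.set_printoptions(precision=3,suppress=True)
t,s=d["top"],d["side"]
for n,c,u,v,z in [("round",t,204,176,.014),("round",s,315,145,.014),("sq",t,445,192,.104),("sq",s,358,272,.104),("jar",t,331,193,.09),("jar",s,328,197,.09),("cover",t,323,150,0)]:
    print(n,plane(c,u,v,z),dep(c,u,v))
# height map of bench from top
v,u=np.mgrid[0:400,0:640];P=np.stack([u,v,np.ones_like(u)],-1)@np.linalg.inv(t["mtx"]).T*[1,-1,-1]*t["depth"][...,None]
W=P@R.from_euler("xyz",t["orientation"]).as_matrix().T+t["xyz"]
for n,lo,hi,box in [("sq",.095,.115,(395,480,150,240)),("jar",.08,.1,(300,360,165,225)),("round",.010,.02,(175,235,145,210))]:
    a,b,e,f=box;w=W[e:f,a:b].reshape(-1,3);w=w[(w[:,2]>lo)&(w[:,2]<hi)]
    print(n,len(w),cv2.minAreaRect(w[:,:2].astype(np.float32)),np.median(w[:,2]) if len(w) else 0)
for n,a,b,e,f in [("books",60,190,10,110),("bin",430,590,0,100),("bottle",250,285,65,105),("glass",340,380,55,100),("rack",240,360,10,60),("cork",60,135,150,250),("bot_left",0,60,230,310)]:
    w=W[e:f,a:b].reshape(-1,3);print(n,np.percentile(w,[2,98],axis=0).round(3).tolist())
E
```

```text
round [0.587 0.259 0.014] [0.587 0.259 0.016]
round [0.586 0.25  0.014] [0.586 0.249 0.015]
sq [ 0.531 -0.224  0.104] [ 0.531 -0.224  0.106]
sq [ 0.531 -0.223  0.104] [ 0.53  -0.224  0.106]
jar [ 0.537 -0.01   0.09 ] [ 0.538 -0.01   0.081]
jar [ 0.539 -0.012  0.09 ] [ 0.542 -0.004  0.08 ]
cover [0.638 0.005 0.   ] [0.636 0.005 0.008]
sq 1849 ((0.5292819738388062, -0.22385838627815247), (0.08111032843589783, 0.07998473942279816), 79.24937438964844) 0.10560302921083553
jar 558 ((0.537972092628479, -0.009242869913578033), (0.06258455663919449, 0.06287408620119095), 46.60082244873047) 0.08154123479913744
round 1086 ((0.5854324102401733, 0.2611159086227417), (0.07919270545244217, 0.07741495966911316), 89.31067657470703) 0.015267621460500425
books [[0.733, 0.291, 0.0], [0.962, 0.535, 0.079]]
bin [[0.736, -0.528, 0.002], [0.934, -0.231, 0.099]]
bottle [[0.737, 0.086, -0.001], [0.828, 0.158, 0.079]]
glass [[0.739, -0.12, -0.001], [0.842, -0.037, 0.088]]
rack [[0.839, -0.075, 0.0], [0.911, 0.163, 0.121]]
cork [[0.442, 0.417, -0.001], [0.65, 0.578, 0.011]]
bot_left [[0.316, 0.583, -0.002], [0.48, 0.703, 0.033]]
```

Emit:
jog_arm:
  targets:
    - {"x":-11,"y":-1.5,"z":0,"grip":1}
    - {"x":-22,"y":-2.9,"z":0,"grip":1}
    - {"x":-33,"y":-4.4,"z":0,"grip":1}
    - {"x":-44,"y":-5.9,"z":0,"grip":1}
    - {"x":-44,"y":-5.9,"z":0,"grip":1}
    - {"x":-44,"y":-5.9,"z":0,"grip":1}
    - {"x":-44,"y":-5.9,"z":0,"grip":1}
    - {"x":-44,"y":-5.9,"z":0,"grip":1}
  squeeze: 5

```text
validation failed for argument at $.ta...
```

Emit:
jog_arm:
  targets:
    - {"ax":0,"ay":0,"az":0,"x":-11,"y":-1.5,"z":0,"grip":1}
    - {"ax":0,"ay":0,"az":0,"x":-22,"y":-2.9,"z":0,"grip":1}
    - {"ax":0,"ay":0,"az":0,"x":-33,"y":-4.4,"z":0,"grip":1}
    - {"ax":0,"ay":0,"az":0,"x":-44,"y":-5.9,"z":0,"grip":1}
    - {"ax":0,"ay":0,"az":0,"x":-44,"y":-5.9,"z":0,"grip":1}
    - {"ax":0,"ay":0,"az":0,"x":-44,"y":-5.9,"z":0,"grip":1}
    - {"ax":0,"ay":0,"az":0,"x":-44,"y":-5.9,"z":0,"grip":1}
    - {"ax":0,"ay":0,"az":0,"x":-44,"y":-5.9,"z":0,"grip":1}
  squeeze: 5

```text
t: 0.9
tcp_pos: [0.5494, 0.2806, 0.1949]
ee_rot: [-3.141, -0.001, 2.745]
wrist_force: [0.6, 0.8, 0.6]
finger_gap: 0.0324
grip_force: 0.0
```

Emit:
jog_arm:
  targets:
    - {"ax":0,"ay":0,"az":0,"x":0,"y":0,"z":0,"grip":1}
    - {"ax":0,"ay":0,"az":0,"x":0,"y":0,"z":0,"grip":1}
    - {"ax":0,"ay":0,"az":0,"x":0,"y":0,"z":0,"grip":1}
    - {"ax":0,"ay":0,"az":0,"x":0,"y":0,"z":0,"grip":1}

```text
t: 1.3
tcp_pos: [0.5468, 0.2831, 0.1954]
ee_rot: [3.141, -0.0, 2.747]
wrist_force: [-1.1, 0.6, -0.9]
finger_gap: 0.002
grip_force: 0.0
```

Emit:
jog_arm:
  targets:
    - {"ax":0,"ay":0,"az":0,"x":-4.5,"y":-0.6,"z":0,"grip":1}
    - {"ax":0,"ay":0,"az":0,"x":-4.5,"y":-0.6,"z":4,"grip":1}
    - {"ax":0,"ay":0,"az":0,"x":-4.5,"y":-0.6,"z":8,"grip":1}
    - {"ax":0,"ay":0,"az":0,"x":-4.5,"y":-0.6,"z":12,"grip":1}
    - {"ax":0,"ay":0,"az":0,"x":-4.5,"y":-0.6,"z":15.5,"grip":1}
    - {"ax":0,"ay":0,"az":0,"x":-4.5,"y":-0.6,"z":15.5,"grip":1}
    - {"ax":0,"ay":0,"az":0,"x":-4.5,"y":-0.6,"z":15.5,"grip":1}
    - {"ax":0,"ay":0,"az":0,"x":-4.5,"y":-0.6,"z":15.5,"grip":1}

```text
t: 2.1
tcp_pos: [0.5885, 0.2601, 0.0431]
ee_rot: [3.139, 0.003, 2.746]
wrist_force: [-0.1, 0.9, 0.4]
finger_gap: 0.0005
grip_force: 0.0
```

Emit:
jog_arm:
  targets:
    - {"ax":0,"ay":0,"az":0,"x":0,"y":0,"z":1.0,"grip":1}
    - {"ax":0,"ay":0,"az":0,"x":0,"y":0,"z":2.0,"grip":1}
    - {"ax":0,"ay":0,"az":0,"x":0,"y":0,"z":2.6,"grip":1}
    - {"ax":0,"ay":0,"az":0,"x":0,"y":0,"z":3.0,"grip":1}
    - {"ax":0,"ay":0,"az":0,"x":0,"y":0,"z":3.2,"grip":1}
    - {"ax":0,"ay":0,"az":0,"x":0,"y":0,"z":3.4,"grip":1}
    - {"ax":0,"ay":0,"az":0,"x":0,"y":0,"z":3.4,"grip":1}
    - {"ax":0,"ay":0,"az":0,"x":0,"y":0,"z":3.4,"grip":1}

```text
t: 2.9
tcp_pos: [0.5873, 0.2591, 0.0064]
ee_rot: [3.141, 0.0, 2.745]
wrist_force: [0.5, 0.1, -0.3]
finger_gap: 0.0004
grip_force: 0.0
```

Emit:
jog_arm:
  targets:
    - {"ax":0,"ay":0,"az":0,"x":0,"y":0,"z":0.1,"grip":1}
    - {"ax":0,"ay":0,"az":0,"x":0,"y":0,"z":0.2,"grip":1}
    - {"ax":0,"ay":0,"az":0,"x":0,"y":0,"z":0.3,"grip":1}
    - {"ax":0,"ay":0,"az":0,"x":0,"y":0,"z":0.3,"grip":1}

```text
t: 3.3
tcp_pos: [0.5871, 0.2591, 0.0031]
ee_rot: [-3.141, -0.0, 2.745]
wrist_force: [-1.3, 0.6, -0.2]
finger_gap: 0.0004
grip_force: 0.0
```

Run:
```python
from plant import r
import cv2
c=r.camera("side")["pixels"][60:220,220:420,::-1];cv2.imwrite("pics/s1.png",cv2.resize(c,None,fx=4,fy=4)[:600])
c=r.sense();print(c["tcp_pos"],c["wrist_force"])
```

```text
[0.58709633 0.25908412 0.0031323 ] [ 0.02240387 -1.11827874 -0.01578229]
```

View pics/s1.png

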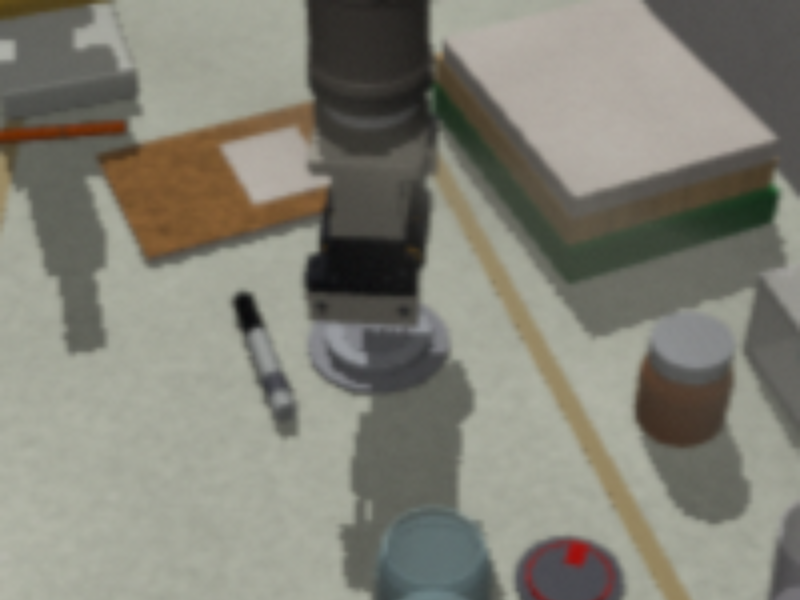

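Run:
```python
from plant import r
import cv2;from h import *
np.set_printoptions(precision=3,suppress=True)
s=r.camera("side");t=r.camera("top")
a=cv2.resize(s["pixels"][115:175,280:350],None,fx=5.6,fy=5.6,interpolation=2)
b=cv2.resize(t["pixels"][140:215,165:250],None,fx=4.6,fy=4.6,interpolation=2)
h=min(len(a),len(b));cv2.imwrite("pics/z2.png",np.hstack([a[:h],b[:h]])[:,:,::-1])
for u,v in[(305,150),(308,148),(312,145),(314,148),(316,143),(318,141),(320,145),(324,146),(315,155),(303,150)]:print(u,v,dep(s,u,v))
o=R.from_euler("xyz",s["orientation"]).as_matrix()
for z in(.0,.014,.07):
  p=o.T@(np.array([.587,.259,z])-s["xyz"]);q=s["mtx"]@(p*[1,-1,-1]);print(z,q[:2]/q[2])
```

```text
305 150 [0.553 0.244 0.009]
308 148 [0.562 0.243 0.016]
312 145 [0.577 0.251 0.016]
314 148 [0.579 0.237 0.015]
316 143 [0.591 0.255 0.017]
318 141 [0.598 0.259 0.018]
320 145 [0.6   0.243 0.016]
324 146 [0.61  0.236 0.016]
315 155 [0.576 0.218 0.005]
303 150 [0.548 0.25  0.006]
0.0 [314.544 146.501]
0.014 [314.416 143.029]
0.07 [313.873 128.42 ]
```

View pics/z2.png

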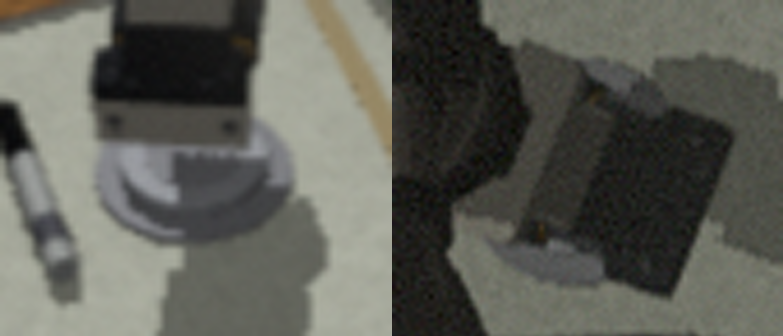

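Run:
```python
from plant import r
import cv2;from h import *
np.set_printoptions(precision=3,suppress=True)
s=r.camera("side")
for v in range(130,150,2):print(v,[dep(s,u,v).round(3).tolist() for u in(302,310,318)])
q=r.sense();print(q["joints"],q["tcp_pos"],q["wrist_force"],q["joint_torque"],q["finger_gap"])
```

```text
130 [[0.533, 0.179, 0.142], [0.552, 0.172, 0.143], [0.572, 0.166, 0.143]]
132 [[0.533, 0.18, 0.135], [0.552, 0.172, 0.136], [0.57, 0.162, 0.14]]
134 [[0.533, 0.181, 0.127], [0.552, 0.174, 0.128], [0.571, 0.165, 0.13]]
136 [[0.534, 0.187, 0.115], [0.553, 0.178, 0.117], [0.573, 0.171, 0.118]]
138 [[0.533, 0.187, 0.109], [0.553, 0.18, 0.11], [0.572, 0.17, 0.112]]
140 [[0.555, 0.282, 0.016], [0.553, 0.179, 0.103], [0.573, 0.173, 0.103]]
142 [[0.553, 0.276, 0.014], [0.575, 0.265, 0.016], [0.598, 0.258, 0.016]]
144 [[0.551, 0.269, 0.012], [0.573, 0.258, 0.015], [0.595, 0.249, 0.016]]
146 [[0.549, 0.261, 0.011], [0.571, 0.25, 0.014], [0.592, 0.24, 0.017]]
148 [[0.548, 0.258, 0.006], [0.568, 0.24, 0.016], [0.59, 0.234, 0.015]]
[ 0.296  0.742  1.396  0.     1.003 -0.878] [0.587 0.259 0.003] [-0.727 -0.463  1.022] [ -0.001 -58.157 -20.572   0.02    0.087   0.   ] 0.0001892958158133338
```

Both views show the gripper body's lower edge at z≈0.10 over the cap, and no fingertips touching the cap. The reported TCP height of 0.003 implies the body should be at about 0.07. So the real fingertips are roughly 30 mm higher than reported. I'll go lower in small steps and watch the force.

Emit:
jog_arm:
  targets:
    - {"ax":0,"ay":0,"az":0,"x":0,"y":0,"z":0.3,"grip":1}
    - {"ax":0,"ay":0,"az":0,"x":0,"y":0,"z":0.6,"grip":1}
    - {"ax":0,"ay":0,"az":0,"x":0,"y":0,"z":0.9,"grip":1}
    - {"ax":0,"ay":0,"az":0,"x":0,"y":0,"z":1.2,"grip":1}
    - {"ax":0,"ay":0,"az":0,"x":0,"y":0,"z":1.2,"grip":1}

```text
t: 4.0
tcp_pos: [0.5868, 0.259, -0.0095]
ee_rot: [-3.141, -0.001, 2.745]
wrist_force: [-0.4, -0.7, 0.4]
finger_gap: 0.0005
grip_force: 0.0
```

Run:
```python
from plant import r
import cv2,pickle;from h import *
np.set_printoptions(precision=3,suppress=True)
s=r.camera("side")
for v in range(138,152,2):print(v,[dep(s,u,v).round(3).tolist() for u in(310,318)])
s=pickle.load(open("c.pkl","rb"))["side"]
print("start gripper (tcp .203 .484 .195)")
for v in range(30,95,4):print(v,[dep(s,u,v).round(3).tolist() for u in(222,235,248)])
```

```text
138 [[0.552, 0.174, 0.114], [0.571, 0.164, 0.117]]
140 [[0.553, 0.179, 0.103], [0.572, 0.168, 0.107]]
142 [[0.552, 0.178, 0.097], [0.572, 0.172, 0.096]]
144 [[0.572, 0.256, 0.017], [0.572, 0.171, 0.09]]
146 [[0.57, 0.249, 0.016], [0.593, 0.242, 0.016]]
148 [[0.568, 0.24, 0.016], [0.59, 0.233, 0.016]]
150 [[0.565, 0.233, 0.015], [0.588, 0.226, 0.015]]
start gripper (tcp .203 .484 .195)
30 [[0.41, 0.685, 0.188], [0.525, 1.725, -0.308], [0.603, 1.725, -0.32]]
34 [[0.41, 0.764, 0.137], [0.52, 1.726, -0.332], [0.598, 1.726, -0.344]]
38 [[0.407, 0.766, 0.123], [0.515, 1.726, -0.356], [0.594, 1.721, -0.367]]
42 [[0.404, 0.765, 0.109], [0.448, 0.758, 0.105], [0.59, 1.723, -0.393]]
46 [[0.4, 0.741, 0.107], [0.443, 0.726, 0.107], [0.585, 1.724, -0.419]]
50 [[0.396, 0.715, 0.107], [0.439, 0.699, 0.107], [0.581, 1.725, -0.446]]
54 [[0.393, 0.686, 0.108], [0.435, 0.673, 0.107], [0.495, 0.852, 0.002]]
58 [[0.389, 0.661, 0.107], [0.43, 0.646, 0.108], [0.473, 0.646, 0.1]]
62 [[0.386, 0.644, 0.103], [0.433, 0.752, 0.034], [0.479, 0.742, 0.031]]
66 [[0.384, 0.747, 0.03], [0.429, 0.73, 0.031], [0.474, 0.715, 0.031]]
70 [[0.38, 0.718, 0.031], [0.425, 0.703, 0.032], [0.469, 0.69, 0.03]]
74 [[0.376, 0.689, 0.033], [0.421, 0.678, 0.031], [0.464, 0.662, 0.031]]
78 [[0.373, 0.666, 0.032], [0.416, 0.654, 0.03], [0.46, 0.641, 0.029]]
82 [[0.369, 0.643, 0.03], [0.413, 0.64, 0.023], [0.458, 0.642, 0.013]]
86 [[0.366, 0.639, 0.018], [0.41, 0.64, 0.008], [0.454, 0.636, 0.001]]
90 [[0.363, 0.64, 0.002], [0.406, 0.625, 0.002], [0.449, 0.596, 0.011]]
94 [[0.359, 0.61, 0.006], [0.402, 0.598, 0.004], [0.445, 0.587, 0.002]]
```

Emit:
jog_arm:
  targets:
    - {"ax":0,"ay":0,"az":0,"x":0,"y":0,"z":0.3,"grip":1}
    - {"ax":0,"ay":0,"az":0,"x":0,"y":0,"z":0.6,"grip":1}
    - {"ax":0,"ay":0,"az":0,"x":0,"y":0,"z":0.9,"grip":1}
    - {"ax":0,"ay":0,"az":0,"x":0,"y":0,"z":0.9,"grip":1}

```text
t: 4.45
tcp_pos: [0.5872, 0.2591, -0.0177]
ee_rot: [3.141, 0.0, 2.745]
wrist_force: [-1.6, -1.0, 5.2]
finger_gap: 0.0003
grip_force: 2.5
```

Contact: the force is 5 N up, matching the spring. Next is down to the stop.

Emit:
jog_arm:
  targets:
    - {"ax":0,"ay":0,"az":0,"x":0,"y":0,"z":0.2,"grip":1}
    - {"ax":0,"ay":0,"az":0,"x":0,"y":0,"z":0.4,"grip":1}
    - {"ax":0,"ay":0,"az":0,"x":0,"y":0,"z":0.6,"grip":1}
    - {"ax":0,"ay":0,"az":0,"x":0,"y":0,"z":0.6,"grip":1}

```text
t: 4.85
tcp_pos: [0.5872, 0.2591, -0.0233]
ee_rot: [3.141, 0.0, 2.745]
wrist_force: [-2.2, -1.4, 5.1]
finger_gap: 0.0005
grip_force: 2.6
```

Emit:
jog_arm:
  targets:
    - {"ax":0,"ay":0,"az":0,"x":0,"y":0,"z":0.1,"grip":1}
    - {"ax":0,"ay":0,"az":0,"x":0,"y":0,"z":0.2,"grip":1}
    - {"ax":0,"ay":0,"az":0,"x":0,"y":0,"z":0.2,"grip":1}

```text
t: 5.15
tcp_pos: [0.5872, 0.2591, -0.0252]
ee_rot: [3.141, 0.0, 2.745]
wrist_force: [-2.4, -0.7, 4.6]
finger_gap: 0.0004
grip_force: 2.6
```

Emit:
jog_arm:
  targets:
    - {"ax":0,"ay":0,"az":0,"x":0,"y":0,"z":0.1,"grip":1}
    - {"ax":0,"ay":0,"az":0,"x":0,"y":0,"z":0.2,"grip":1}
    - {"ax":0,"ay":0,"az":0,"x":0,"y":0,"z":0.2,"grip":1}

```text
t: 5.45
tcp_pos: [0.5873, 0.2591, -0.0262]
ee_rot: [3.141, 0.001, 2.745]
wrist_force: [-5.4, -1.8, 10.7]
finger_gap: 0.0006
grip_force: 5.4
```

The force jumped to 10.7 N at the stop. Now I'll retreat upward.

Emit:
jog_arm:
  targets:
    - {"ax":0,"ay":0,"az":0,"x":0,"y":0,"z":0.1,"grip":1}
    - {"ax":0,"ay":0,"az":0,"x":0,"y":0,"z":-2,"grip":1}
    - {"ax":0,"ay":0,"az":0,"x":0,"y":0,"z":-7,"grip":1}
    - {"ax":0,"ay":0,"az":0,"x":0,"y":0,"z":-12,"grip":1}
    - {"ax":0,"ay":0,"az":0,"x":0,"y":0,"z":-17,"grip":1}
    - {"ax":0,"ay":0,"az":0,"x":0,"y":0,"z":-20,"grip":1}
    - {"ax":0,"ay":0,"az":0,"x":0,"y":0,"z":-20,"grip":1}
    - {"ax":0,"ay":0,"az":0,"x":0,"y":0,"z":-20,"grip":1}

```text
t: 6.25
tcp_pos: [0.5871, 0.2591, 0.1724]
ee_rot: [3.141, 0.001, 2.745]
wrist_force: [-0.1, -0.1, -0.3]
finger_gap: 0.0007
grip_force: 0.0
```

Run:
```python
from plant import r
import cv2;from h import *
c=r.camera("side");cv2.imwrite("pics/s3.png",c["pixels"][:,:,::-1]);s=r.sense();print(s["t"],s["tcp_pos"],s["wrist_force"],s["joints"])
for u,v in[(313,118),(318,122),(308,122)]:print(dep(c,u,v))
```

```text
6.3 [0.5864925  0.25885258 0.17100171] [ 0.80378197 -0.23991137  0.33867773] [ 2.96150237e-01  5.77311853e-01  1.20866029e+00  6.40529193e-05
  1.35757570e+00 -8.77802071e-01]
[0.58636033 0.26176117 0.10538559]
[0.5948265  0.24208245 0.10414151]
[0.56800508 0.24915185 0.10563603]
```

View pics/s3.png

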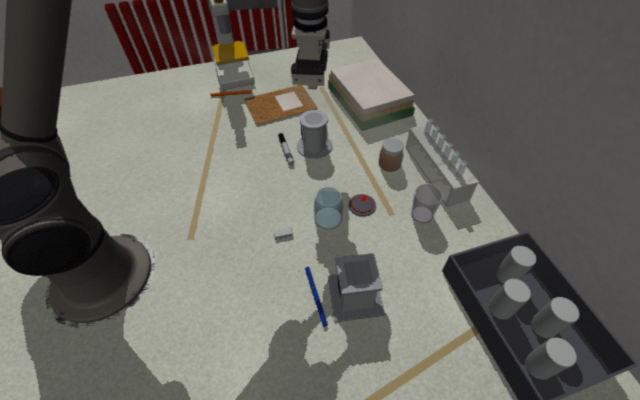

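The round pillar now stands raised at (314,125), cap at z≈0.105. The jar at (328,208) has not moved, and the square cap at (358,272) is still up.

Emit:
jog_arm:
  targets:
    - {"ax":0,"ay":0,"az":0,"x":-1.3,"y":-4.7,"z":0,"grip":1}
    - {"ax":0,"ay":0,"az":0,"x":-2.6,"y":-9.4,"z":0,"grip":1}
    - {"ax":0,"ay":0,"az":0,"x":-3.9,"y":-14,"z":0,"grip":1}
    - {"ax":0,"ay":0,"az":0,"x":-5.2,"y":-18.7,"z":0,"grip":1}
    - {"ax":0,"ay":0,"az":0,"x":-6.5,"y":-23.4,"z":0,"grip":1}
    - {"ax":0,"ay":0,"az":0,"x":-7.8,"y":-28,"z":0,"grip":1}
    - {"ax":0,"ay":0,"az":0,"x":-9.1,"y":-32.7,"z":0,"grip":1}
    - {"ax":0,"ay":0,"az":0,"x":-9.1,"y":-32.7,"z":0,"grip":1}

```text
t: 7.1
tcp_pos: [0.543, -0.083, 0.1701]
ee_rot: [-3.139, -0.003, 2.739]
wrist_force: [0.4, 0.8, 0.2]
finger_gap: 0.0003
grip_force: 0.0
```

Emit:
jog_arm:
  targets:
    - {"ax":0,"ay":0,"az":0,"x":0,"y":0,"z":0,"grip":1}
    - {"ax":0,"ay":0,"az":0,"x":0,"y":0,"z":0,"grip":1}
    - {"ax":0,"ay":0,"az":0,"x":0,"y":0,"z":0,"grip":1}

```text
t: 7.4
tcp_pos: [0.5447, -0.0761, 0.1716]
ee_rot: [3.141, -0.001, 2.747]
wrist_force: [0.1, 0.7, -0.2]
finger_gap: 0.0004
grip_force: 0.0
```

Emit:
jog_arm:
  targets:
    - {"ax":0,"ay":0,"az":0,"x":-1.5,"y":-4.7,"z":0,"grip":1}
    - {"ax":0,"ay":0,"az":0,"x":-2.9,"y":-9.4,"z":0,"grip":1}
    - {"ax":0,"ay":0,"az":0,"x":-4.3,"y":-14.2,"z":0,"grip":1}
    - {"ax":0,"ay":0,"az":0,"x":-4.3,"y":-14.2,"z":0,"grip":1}
    - {"ax":0,"ay":0,"az":0,"x":-4.3,"y":-14.2,"z":3,"grip":1}
    - {"ax":0,"ay":0,"az":0,"x":-4.3,"y":-14.2,"z":6,"grip":1}
    - {"ax":0,"ay":0,"az":0,"x":-4.3,"y":-14.2,"z":8,"grip":1}
    - {"ax":0,"ay":0,"az":0,"x":-4.3,"y":-14.2,"z":8,"grip":1}

```text
t: 8.2
tcp_pos: [0.5282, -0.2225, 0.0892]
ee_rot: [3.14, -0.006, 2.747]
wrist_force: [-0.5, 0.2, 0.5]
finger_gap: 0.0006
grip_force: 0.0
```

Emit:
jog_arm:
  targets:
    - {"ax":0,"ay":0,"az":0,"x":0,"y":0,"z":1,"grip":1}
    - {"ax":0,"ay":0,"az":0,"x":0,"y":0,"z":2,"grip":1}
    - {"ax":0,"ay":0,"az":0,"x":0,"y":0,"z":3,"grip":1}
    - {"ax":0,"ay":0,"az":0,"x":0,"y":0,"z":3,"grip":1}

```text
t: 8.6
tcp_pos: [0.5294, -0.2248, 0.0614]
ee_rot: [3.141, -0.001, 2.745]
wrist_force: [0.3, 2.8, 3.4]
finger_gap: 0.0007
grip_force: 1.6
```

In contact (3.4 N), so I'll keep pressing, at full height first and then gently near the stop (about −0.026 reported).

Emit:
jog_arm:
  targets:
    - {"ax":0,"ay":0,"az":0,"x":0,"y":0,"z":1.5,"grip":1}
    - {"ax":0,"ay":0,"az":0,"x":0,"y":0,"z":3,"grip":1}
    - {"ax":0,"ay":0,"az":0,"x":0,"y":0,"z":4.5,"grip":1}
    - {"ax":0,"ay":0,"az":0,"x":0,"y":0,"z":6,"grip":1}
    - {"ax":0,"ay":0,"az":0,"x":0,"y":0,"z":7,"grip":1}
    - {"ax":0,"ay":0,"az":0,"x":0,"y":0,"z":7.5,"grip":1}
    - {"ax":0,"ay":0,"az":0,"x":0,"y":0,"z":8,"grip":1}
    - {"ax":0,"ay":0,"az":0,"x":0,"y":0,"z":8,"grip":1}

```text
t: 9.4
tcp_pos: [0.5299, -0.2253, -0.0176]
ee_rot: [3.141, 0.001, 2.745]
wrist_force: [1.0, 1.8, 5.0]
finger_gap: 0.0007
grip_force: 2.4
```

Emit:
jog_arm:
  targets:
    - {"ax":0,"ay":0,"az":0,"x":0,"y":0,"z":0.2,"grip":1}
    - {"ax":0,"ay":0,"az":0,"x":0,"y":0,"z":0.4,"grip":1}
    - {"ax":0,"ay":0,"az":0,"x":0,"y":0,"z":0.6,"grip":1}
    - {"ax":0,"ay":0,"az":0,"x":0,"y":0,"z":0.6,"grip":1}

```text
t: 9.8
tcp_pos: [0.5299, -0.2253, -0.0232]
ee_rot: [3.141, 0.001, 2.745]
wrist_force: [0.6, 1.5, 5.7]
finger_gap: 0.0005
grip_force: 2.5
```

Emit:
jog_arm:
  targets:
    - {"ax":0,"ay":0,"az":0,"x":0,"y":0,"z":0.1,"grip":1}
    - {"ax":0,"ay":0,"az":0,"x":0,"y":0,"z":0.2,"grip":1}
    - {"ax":0,"ay":0,"az":0,"x":0,"y":0,"z":0.3,"grip":1}
    - {"ax":0,"ay":0,"az":0,"x":0,"y":0,"z":0.4,"grip":1}
    - {"ax":0,"ay":0,"az":0,"x":0,"y":0,"z":0.4,"grip":1}

```text
t: 10.3
tcp_pos: [0.5299, -0.2254, -0.0263]
ee_rot: [3.142, 0.001, 2.745]
wrist_force: [-0.8, 2.3, 11.8]
finger_gap: 0.0006
grip_force: 6.0
```

The force is 11.8 N, so this is the stop. Next I retreat and check.

Emit:
jog_arm:
  targets:
    - {"ax":0,"ay":0,"az":0,"x":0,"y":0,"z":-2,"grip":1}
    - {"ax":0,"ay":0,"az":0,"x":0,"y":0,"z":-6,"grip":1}
    - {"ax":0,"ay":0,"az":0,"x":0,"y":0,"z":-10,"grip":1}
    - {"ax":0,"ay":0,"az":0,"x":0,"y":0,"z":-15,"grip":1}
    - {"ax":0,"ay":0,"az":0,"x":0,"y":0,"z":-20,"grip":1}
    - {"ax":0,"ay":0,"az":0,"x":0,"y":0,"z":-20,"grip":1}
    - {"ax":0,"ay":0,"az":0,"x":0,"y":0,"z":-20,"grip":1}
    - {"ax":0,"ay":0,"az":0,"x":0,"y":0,"z":-20,"grip":1}

```text
t: 11.1
tcp_pos: [0.5285, -0.2249, 0.1708]
ee_rot: [3.141, -0.003, 2.745]
wrist_force: [0.0, -0.4, -0.6]
finger_gap: 0.0003
grip_force: 0.0
```

Run:
```python
from plant import r
import cv2;from h import *
c=r.camera("side");cv2.imwrite("pics/s4.png",c["pixels"][:,:,::-1]);s=r.sense();print(s["t"],s["tcp_pos"],s["wrist_force"])
for n,u,v in[("round",313,118),("sq",358,310),("sq",358,300),("jar",328,197)]:print(n,dep(c,u,v))
```

```text
11.15 [ 0.52846447 -0.22482049  0.17035786] [-0.78854195 -0.36768657  0.98282035]
round [0.5865698  0.26250978 0.1047728 ]
sq [ 0.521685   -0.2620568   0.01226153]
sq [ 0.52903066 -0.24283255  0.01564362]
jar [ 0.54194224 -0.00328271  0.07929793]
```

View pics/s4.png

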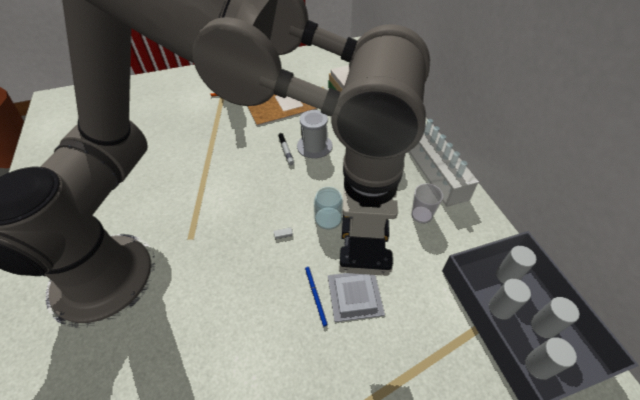

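The square pillar is latched down at (357,296), z≈0.015. The round pillar at (314,130) is up at z≈0.105, the jar is in place at (328,208), and the arm is clear.

```bash
python3 -c "
from plant import r
print(r.finish_job())"
```

```text
the job is handed in; nothing more can be done
None
```

The job is handed in, with no verdict returned; the last check showed the round pillar up (cap about 105 mm), the square one latched down (about 15 mm), the jar unmoved and the arm clear. The true fingertip height was about 31 mm above the reported TCP, so I pressed both caps by force feedback.

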